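# Set the end stop of the rake traverse and jog the carriage up to it

### The arm

A 7-joint arm with a two-finger parallel gripper is mounted at the origin on a cart in front of the work surface, level with it; the furniture and walls round the work are solid. World frame = base frame: x ahead of the robot, y to its left, z up, the work surface at z = 0. Lengths are in m, angles in rad, forces in N, time in s.
With the tool pointing down it reaches from about 0.4 to 0.85 m from the base axis. Payload 10.4 kg.
Tool frame: the origin (TCP) lies between the finger pads; the fingertips stand 22 mm ahead of it and the grasp point (between the pads) lies 3 mm ahead of it; z points along the fingers, y is the line along which they close (so a half turn about z gives the same grasp; the last joint's range is limited). The gripper opens to 85 mm and grips with 20 to 120 N. Pads are 22 mm wide; open, the fingers measure 114 mm over their backs; the gripper's body (76 mm by 85 mm) begins 54 mm behind the grasp point. The pads swing forward as they close: fully open they stand 13 mm farther back than shut.
Start: joints at [-1.273, 0.332, -0.065, 1.46, 0.022, 1.35, -0.088], TCP at [0.197, 0.593, 0.253] pointing down, gripper open.
Joint ranges: [-2.6, 2.6], [-0.5, 2.12], [-1.47, 1.34], [0.16, 2.42], [-1.27, 4.41], [0.06, 2.06], [-2.6, 2.6]. Speed limits (rad/s): [2.22, 2.22, 2.79, 2.79, 3.14, 3.14, 3.14].

### API

Orientations are given as a unit quaternion [x, y, z, w].
In Python, from workcell import manip, camera, ticket, boxes_of, outline_of gives the robot as it stands.
- The arm moves only by the tool carry_out, never from a script. Its argument "deltas" is a list of rows, each a list of 5 numbers: the shift along the tool's x, y, z as a fraction of full scale, then the turn about the tool's z as a fraction of full scale, then the opening, from -1 (shut) to 1 (fully open), so that 0 is half open. In form: [[tx, ty, tz, spin, gripper], ...]. A call has 1 to 20 rows; each row is the pose to reach, as a shift and turn from the pose commanded when the call began, along the tool's axes at that moment; what a row does not reach only later rows make up. Full scale, the value 1, is 150 mm for a shift and 30 degrees for a turn. A row lasts 1/8 s, in which the tool goes at most 62.5 mm and 10.7 degrees, less where a joint would pass 70% of its speed; a pose out of reach is approached as far as the arm can. A call with a number of a shift or a turn outside -1 to 1 is refused whole. A call with a gripper value outside its range is refused whole. The fingers move at their own pace and stop on an object; "force" is the grip in N (left out, the last holds). Time passes only in rows, so rows that repeat a pose let the fingers close. It gives the time, the measured TCP pose, the force, the opening and the grip force at its end, in the units of the state.
- manip.get_obs(): the state, without advancing time (a new reading comes with each control period).
- camera(name): name is "scene" or "top" or "wrist"; returns a dict with "img" (420x560x3 uint8, red, green, blue), "depth" (420x560 float32, m along the optical axis (not along the pixel's ray), 0 where there is no reading), "vertical_fov" (degrees; the focal length in pixels is half the picture's height over the tangent of half this angle, whatever the lens; pixels are square), "cx", "cy" (the principal point, pixels), "R" (3x3) and "t" (3): a world point X has camera coordinates R X + t. Camera axes: x right, y down, z forward; pixel columns grow to the right and rows downward; lengths in m; the calibration is good to about 2 mm. A picture is of the moment at which its call begins.
- ticket.hand_in(): hands the job in; it is judged then, once.
Trained networks look in a picture, given as the dict that the camera call returned (one of the last four; its "shot" number tells which), for a name from the list of things; names that differ only in an ending like _2 or _b are one class to them, and where a whole thing is asked for, a point or a joint stands for the part that bears it (a point fixed in the world has none). Each returns a list of dicts, best first, with "conf" (0 to 1); they miss things now and then, are a little off and sometimes report something else, mostly with a low value. They report only what shows in the picture. A call takes as long as a camera call. They do not tell look-alikes from the thing itself.
- boxes_of(query, picture): "position" ([x, y, z] in m, in world coordinates, good to about 4 mm: the middle of the surface that is visible of it).
- outline_of(query, picture): "region" (420x560 bool, what is visible of it).
The state is a dict: "clock": time; "joint_pos": joint angles; "joint_velocities": joint speeds; "tau": joint torques, N m; "position": TCP position; "ee_rot": TCP orientation; "ft_force": force on the tool from outside, world axes, zero at the start; "torque": the same for the moment, N m; "grip_width": opening from 0.0 (shut) to 1.0 (fully open); "grasp_force": force on a finger pad.
Only numpy, scipy, OpenCV 4.12 (cv2) and the standard library are available. Lean on these libraries where they do the work, as an engineer would, in place of code of your own. Each camera call takes 0.05 s, during which the arm holds its last target. There are 200 camera calls.

### The job

Set the left end stop of the motorised marbling-rake traverse: stand the two saddle spacers whose combined thickness just makes up the stop gap astride the guide rod, between the left end stop and the carriage, so that the carriage will stop with its pointer on the index line; leave the third spacer off the rod. Then tilt the jog stick to the left and hold it so that the carriage runs up against the spacers, easing the stick back so that it creeps over the last stretch and is not driven hard into them, and let go so that the stick springs back to centre. Move the carriage only with the stick, and leave the other things on the bench as they are.

Things in the scene. Friction and masses are not known exactly. Their poses are not given: they have to be found in the camera images.
- rig: Fixed traverse: aluminium bed 64 (x) by 400 (y) mm, its top 22 mm above the bench, a grey end block at each end, the sloping control head right of it. Origin: centre of the bed's underside, on the bench; own x away from the robot, y to its left along the rod, z up; may stand a little turned. A steel guide rod (10 mm thick, axis 14 mm above the bed) runs along y over the bed's middle (x = 0).
- stop_face (a point): Foot of the left end stop's face, on the bed's top under the rod: rig frame (0, 176, 22) mm. The stop is a grey block 24 mm long (y) and 52 mm high above the bed. Spacers on the rod stand to its right (-y), their feet on the bed.
- index_line (a point): Black line across the small steel plate on the bed's front edge: rig frame (-36.5, 100, 22) mm. When the pointer is on it, the gap between the end stop's face and the carriage's buffer is 40 mm: this is the stop gap to make up.
- pointer (a point): Tip of the steel pointer on the carriage's front. The carriage is an aluminium block 60 mm long (y) on the rod; its flat rubber buffer faces the end stop, 36 mm to the left of the pointer.
- traverse (a joint): Travel of the carriage along the rod in m, growing to the left, towards the end stop; 0.080 when the pointer is on the index line. The gap between stop and buffer is 0.120 m minus this value, 97 to 135 mm at the start. The motor runs the carriage while the stick is tilted; it stays where it is while the stick is centred.
- knob (a point): Centre of the jog stick's black knob, 29 mm in diameter, 36 mm long along the stick. The stick stands square to the control head's face, which slopes 40 degrees from level, facing up and towards the robot; the knob is 70 mm out from the face, and tilts about a point 82 mm from its centre. Direction from face to knob, stick centred: rig frame (-0.643, 0, 0.766).
- hood_edge (a point): Middle of the front edge of the flat, level, clear splash hood (140 mm wide, dark rim): 130 mm above the knob and 15 mm nearer the robot, covering all behind. Open at the front and sides. A gripper pointing straight down cannot get at the knob; tilted 35 to 45 degrees, fingers pointing down and away from the robot along the stick, it can.
- stick (a joint): Tilt of the jog stick in rad: 0 centred, + to the left (rig +y), limit 0.38 each way; 0.1 rad is 8 mm at the knob. Spring 1.2 N m/rad (5 N at the knob at full tilt). No drive below about 0.07; carriage speed about 9 mm/s at 0.14, 15 at 0.20, 30 at 0.36 (a little different each time). Its push when stopped by the spacers: about 5 N at 0.14, 8 N at 0.20, 16 N at 0.36; over 11 N is too hard.
- spacer_thin: The thinnest of three white plastic saddle spacers alike but for thickness: 12 mm thick (own y), 34 mm wide (own x), 55 mm tall (own z). An upside-down U: a slot 18 mm wide and 28 mm high, open below, runs through along own y between two legs; solid above. Loose, standing on its legs on the bench before the rig; origin between the feet, at their underside.
- spacer_mid: The middle one of three white plastic saddle spacers alike but for thickness: 20 mm thick (own y), 34 mm wide (own x), 55 mm tall (own z). An upside-down U: a slot 18 mm wide and 28 mm high, open below, runs through along own y between two legs; solid above. Loose, standing on its legs on the bench before the rig; origin between the feet, at their underside.
- spacer_thick: The thickest of three white plastic saddle spacers alike but for thickness: 28 mm thick (own y), 34 mm wide (own x), 55 mm tall (own z). An upside-down U: a slot 18 mm wide and 28 mm high, open below, runs through along own y between two legs; solid above. Loose, standing on its legs on the bench before the rig; origin between the feet, at their underside.
- carriage: The carriage: block 60 x 60 mm, 79 mm high above the bench, and an arm, top 141 mm high, that carries a marbling rake out over the tray behind. Origin at bench level under the middle of the block; axes as the rig's. Not to be touched by the robot.
- shell_a: Bystander: loose mussel shell, 28x60x8 mm, lying in front of the rig.
- shell_b: Bystander: loose mussel shell, 25x56x8 mm, lying in front of the rig.
- ramekin: Bystander: small brown-filled ramekin, 67 mm across, 40 mm high, at the front left.
- peg: Bystander: wooden clothes peg, 72 mm long, at the front left.
- drops_b: Bystander: dropper bottle with a red bulb, 96 mm high, at the front right.
There are look-alikes about, which are no part of the job. Leave any red or yellow look-alike of the spacer_thin alone.

How it is judged:
On the way, in this order (a step that is already met when the one before it is completed fails the run):
1. the 12 mm and the 28 mm spacer stand astride the rod between the end stop and the carriage, let go (x of spacer_thin in the frame of rig between -0.006 and 0.006 m and y of spacer_thin in the frame of rig between 0.075 and 0.176 m and z of spacer_thin in the frame of rig between 0.019 and 0.026 m and angle between each of spacer_thin, spacer_thick's own z axis and vertical below 0.08 rad and angle between the y axis of each of spacer_thin, spacer_thick and the y axis of rig, either way round below 0.3 rad and x of spacer_thick in the frame of rig between -0.006 and 0.006 m and y of spacer_thick in the frame of rig between 0.075 and 0.176 m and z of spacer_thick in the frame of rig between 0.019 and 0.026 m and contact force between the fingers and spacer_thin below 0.2 N and contact force between the fingers and spacer_mid below 0.2 N and contact force between the fingers and spacer_thick below 0.2 N), for 0.2 s.
2. the stick is held over to the left (value of joint stick above 0.08 rad), for 0.5 s.
At the end, for the whole second after the job is handed in: Pointer within 2.5 mm of the index line, at rest; the 12 and 28 mm spacers stand upright astride the rod between end stop and carriage, square to within 0.08 rad, let go; the 20 mm spacer is on the bench, not on the rig; the stick is back at centre (within 0.04 rad) (y of pointer in the frame of index_line between -0.0025 and 0.0025 m and x of spacer_thin in the frame of rig between -0.006 and 0.006 m and y of spacer_thin in the frame of rig between 0.131 and 0.176 m and z of spacer_thin in the frame of rig between 0.019 and 0.026 m and angle between each of spacer_thin, spacer_thick's own z axis and vertical below 0.08 rad and angle between the y axis of each of spacer_thin, spacer_thick and the y axis of rig, either way round below 0.08 rad and x of spacer_thick in the frame of rig between -0.006 and 0.006 m and y of spacer_thick in the frame of rig between 0.131 and 0.176 m and z of spacer_thick in the frame of rig between 0.019 and 0.026 m and value of joint stick between -0.04 and 0.04 rad and velocity of joint traverse between -0.003 and 0.003 m/s and height (world z) of spacer_mid below 0.012 m and contact force between the fingers and spacer_thin below 0.2 N and contact force between the fingers and spacer_mid below 0.2 N and contact force between the fingers and spacer_thick below 0.2 N); the robot touches nothing.
It fails at once if the robot touches the carriage, its arm or its rake (over 2 N) (contact force between any of the fingers, the arm and carriage above 2 N).
It fails at once if the carriage is driven hard into a spacer (over 11 N) (contact force between carriage and spacer_thin above 11 N or contact force between carriage and spacer_mid above 11 N or contact force between carriage and spacer_thick above 11 N).
It fails at once if a bystander is shifted more than 20 mm (distance of any of shell_a, shell_b, ramekin, peg, drops_b from where it was at the start of the episode above 0.02 m).
It also fails if it takes over 72 s, if anything falls off the work surface, if the arm or the gripper's body presses on something with over 40 N, if the wrist force passes 120 N, or if a joint passes its speed limit or range.

## Working session

There is one attempt and no reset: what is moved stays moved. The work goes in short steps, Python scripts to look and compute and a tool call to move; the robot and the scene stay as the last step left them, time stands still between calls to the robot, and variables do not carry over. Pictures are saved under pics/ and viewed, at most 10 in all, crops included, and the job is handed in when it is done.

Besides the shell and the picture viewer there is one more tool, called after ">>>" by a JSON object that holds its "method" and its "body", one argument or row to a line. carry_out: Moves the arm, as the interface text tells. Its arguments: {"type":"object","properties":{"deltas":{"type":"array","items":{"type":"array","items":{"type":"number"}}},"force":{"type":"number"}},"required":["deltas"]}

```bash
mkdir -p pics; cat > h.py <<'E'
import numpy as np, cv2
from workcell import manip, camera, ticket, boxes_of, outline_of
from scipy.spatial.transform import Rotation as Ro
def save(n,img): cv2.imwrite('pics/'+n,cv2.cvtColor(np.ascontiguousarray(img),cv2.COLOR_RGB2BGR))
def cloud(p):
    h,w=p['depth'].shape; f=h/2/np.tan(np.radians(p['vertical_fov']/2))
    v,u=np.mgrid[:h,:w]; d=p['depth']
    c=np.stack([(u-p['cx'])/f*d,(v-p['cy'])/f*d,d],-1)
    return (c-p['t'])@p['R']
def proj(p,X):
    h=p['depth'].shape[0]; f=h/2/np.tan(np.radians(p['vertical_fov']/2))
    c=p['R']@np.asarray(X)+p['t']; return np.round([c[0]/c[2]*f+p['cx'],c[1]/c[2]*f+p['cy']],1)
E
python3 - <<'E'
from h import *
np.set_printoptions(precision=4,suppress=True)
o=manip.get_obs(); print(o['clock'],o['position'],o['ee_rot'])
a=camera('scene'); b=camera('top')
save('scene.png',a['img']); save('top.png',b['img'])
for n,p in (('scene',a),('top',b)):
    print(n,p['vertical_fov'],-p['R'].T@p['t'])
    for q in ['rig','knob','hood_edge','pointer','spacer_thin','spacer_mid','spacer_thick','carriage','index_line','stop_face']:
        try: print(q,[(np.round(d['position'],3).tolist(),round(d['conf'],2),proj(p,d['position']).tolist()) for d in boxes_of(q,p)][:6])
        except Exception as e: print(q,e)
E
```

```text
0.0 [0.197  0.5928 0.2525] [ 0.1597  0.9872 -0.0007 -0.0001]
scene 43.219969820843964 [-0.0177 -0.8966  1.1559]
rig [([0.652, -0.307, 0.097], 0.94, [365.9, 288.7])]
knob [([0.699, -0.01, 0.127], 0.71, [314.1, 206.6]), ([0.654, -0.305, 0.1], 0.66, [366.3, 287.1]), ([0.586, -0.339, 0.154], 0.41, [356.1, 294.1])]
hood_edge [([0.655, -0.307, 0.095], 0.84, [366.7, 288.8])]
pointer [([0.699, -0.008, 0.123], 0.75, [313.6, 207.3]), ([0.511, -0.112, 0.002], 0.65, [277.6, 284.6])]
spacer_thin [([0.493, 0.065, 0.041], 0.59, [239.8, 238.4]), ([0.536, -0.01, 0.036], 0.58, [265.9, 249.9]), ([0.55, 0.105, 0.039], 0.48, [249.8, 223.6])]
spacer_mid [([0.489, 0.289, 0.039], 0.67, [203.8, 196.3]), ([0.654, -0.308, 0.101], 0.35, [366.8, 287.8])]
spacer_thick [([0.508, 0.182, 0.043], 0.52, [225.1, 212.9])]
carriage [([0.703, -0.011, 0.125], 0.94, [315.3, 206.9]), ([0.583, -0.34, 0.152], 0.4, [355.3, 295.2])]
index_line [([0.65, -0.307, 0.092], 0.82, [364.8, 290.4])]
stop_face [([0.654, -0.305, 0.098], 0.76, [366.0, 287.5])]
top 51.9969701405247 [ 0.4124 -0.0266  1.6637]
rig [([0.663, -0.247, 0.097], 0.58, [355.6, 188.5])]
knob []
hood_edge [([0.658, -0.252, 0.094], 0.68, [356.7, 190.0])]
pointer [([0.731, -0.002, 0.146], 0.85, [288.9, 166.3])]
spacer_thin []
spacer_mid [([0.659, -0.247, 0.096], 0.72, [355.5, 189.6])]
spacer_thick []
carriage [([0.731, -0.004, 0.138], 0.92, [289.6, 166.8])]
index_line [([0.66, -0.247, 0.096], 0.57, [355.4, 189.4])]
stop_face [([0.656, -0.246, 0.096], 0.78, [355.2, 190.3]), ([0.514, -0.42, 0.043], 0.46, [399.6, 230.9])]
```

View pics/scene.png

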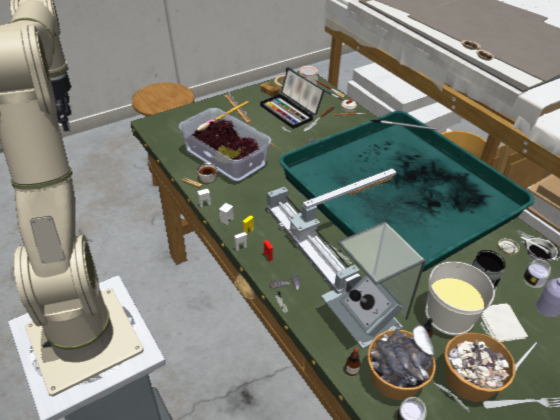

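View pics/top.png

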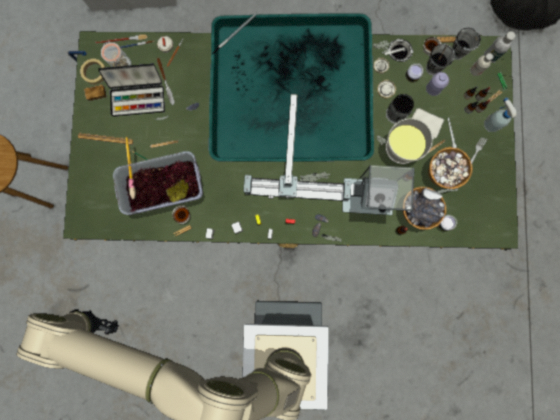

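The scene picture shows white candidates at (204,197), (226,213) and (240,240), and look-alikes in yellow at (249,224) and red at (268,250). The rig runs from the left stop at (275,197) to the head at (362,300). One close crop, plus a rig estimate.

```bash
python3 - <<'E'
from h import *
np.set_printoptions(precision=4,suppress=True)
a=camera('scene'); b=camera('top')
c=a['img'][180:340,190:400]; save('crop.png',cv2.resize(c,None,fx=3.75,fy=3.75,interpolation=cv2.INTER_CUBIC)[:600,:800])
w=camera('wrist'); print(-w['R'].T@w['t'],w['R'],w['vertical_fov'])
P=cloud(a)
hsv=cv2.cvtColor(a['img'],cv2.COLOR_RGB2HSV)
for X in ([0.489,.289],[.508,.182],[.493,.065]):
    m=(np.hypot(P[...,0]-X[0],P[...,1]-X[1])<.04)&(P[...,2]>.012)&(P[...,2]<.07)
    q=P[m]; t=q[q[:,2]>.05]; print(len(q),q[:,2].max(),t.mean(0),cv2.minAreaRect((t[:,:2]*1000).astype(np.float32)))
for n,p in(('s',a),('t',b)):
    Q=cloud(p)
    for lo,hi in((.068,.08),(.015,.028)):
        m=(Q[...,0]>.58)&(Q[...,0]<.8)&(Q[...,1]>-.25)&(Q[...,1]<.22)&(Q[...,2]>lo)&(Q[...,2]<hi)
        q=Q[m]; print(n,lo,len(q),cv2.minAreaRect((q[:,:2]*1000).astype(np.float32)))
E
```

```text
[0.1285 0.6146 0.3729] [[ 0.3155  0.9489  0.001 ]
 [ 0.9095 -0.3027  0.2851]
 [ 0.2708 -0.0891 -0.9585]] 61.7394927682644
141 0.05989090935850669 [0.4908 0.2914 0.0545] ((491.5484924316406, 293.00262451171875), (28.433448791503906, 33.51459503173828), 77.14606475830078)
193 0.06379858182793854 [0.5152 0.1889 0.0549] ((517.20361328125, 190.08966064453125), (35.22060775756836, 32.73688888549805), 16.6690731048584)
134 0.05906946208606363 [0.4947 0.0641 0.0539] ((495.07513427734375, 65.08969116210938), (33.67140197753906, 15.237861633300781), 2.0744807720184326)
s 0.068 850 ((711.8231811523438, -15.23468017578125), (469.5599365234375, 151.38143920898438), 88.19778442382812)
s 0.015 1337 ((712.56591796875, -14.874893188476562), (468.54217529296875, 160.56094360351562), 89.00192260742188)
t 0.068 784 ((705.3922729492188, -15.740264892578125), (156.84567260742188, 466.6781311035156), 0.8371187448501587)
t 0.015 1022 ((717.998046875, -14.125045776367188), (468.96624755859375, 168.62254333496094), 89.08232879638672)
```

View pics/crop.png

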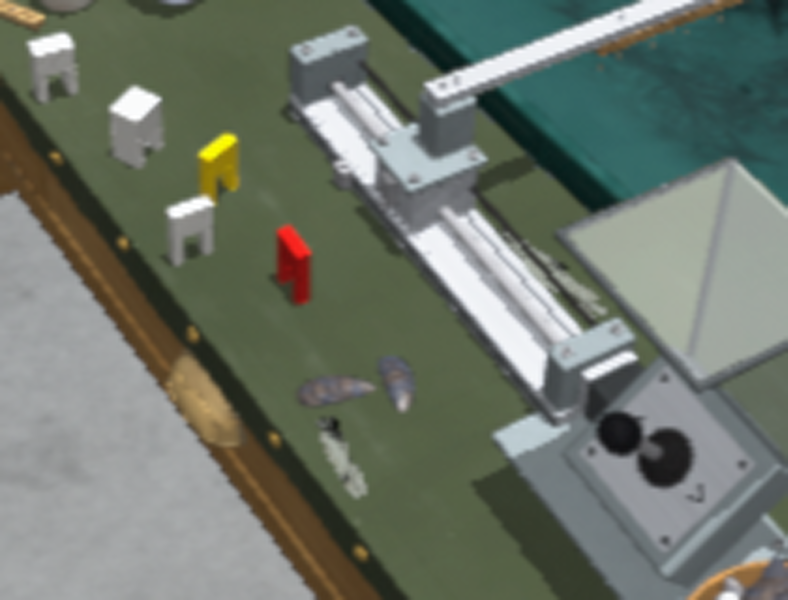

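Crop shows the white spacers: mid at (52,65), thick (135,125), thin (190,228). Yellow (218,165) and red (293,262) are the look-alikes and stay put. By top-face size the thin one is at (0.495,0.064), the thick one at (0.515,0.189), and the mid one at (0.491,0.292). Moving above.

>>> {"method": "carry_out", "body": {
  "deltas": [
    [-0.79,-0.515,-0.08,0,0.2],
    [-0.79,-0.515,-0.08,0,0.2],
    [-0.79,-0.515,-0.08,0,0.2]
  ]
}}

```text
clock: 1.62
position: [0.2887, 0.4794, 0.2662]
ee_rot: [0.163, 0.987, 0.0, 0.001]
ft_force: [-0.3, 0.3, 0.8]
grip_width: 0.602
grasp_force: 0.0
```

>>> {"method": "carry_out", "body": {
  "deltas": [
    [-0.79,-0.515,-0.08,0,0.2],
    [-0.79,-0.515,-0.08,0,0.2],
    [-0.79,-0.515,-0.08,0,0.2]
  ]
}}

```text
clock: 2.0
position: [0.3758, 0.369, 0.278]
ee_rot: [0.162, 0.987, 0.0, 0.001]
ft_force: [0.0, 0.2, -1.0]
grip_width: 0.605
grasp_force: 0.0
```

>>> {"method": "carry_out", "body": {
  "deltas": [
    [-0.79,-0.515,-0.08,0,0.2],
    [-0.79,-0.515,-0.08,0,0.2],
    [-0.79,-0.515,-0.08,0,0.2]
  ]
}}

```text
clock: 2.38
position: [0.4633, 0.2587, 0.2898]
ee_rot: [0.162, 0.987, 0.0, 0.001]
ft_force: [0.2, -0.3, 0.6]
grip_width: 0.605
grasp_force: 0.0
```

>>> {"method": "carry_out", "body": {
  "deltas": [
    [-0.79,-0.515,-0.08,1,0.2],
    [-0.79,-0.515,-0.08,1,0.2],
    [-0.79,-0.515,-0.08,1,0.2]
  ]
}}

```text
clock: 2.75
position: [0.5511, 0.1483, 0.3014]
ee_rot: [0.414, 0.91, -0.0, 0.001]
ft_force: [-0.7, 1.4, 0.0]
grip_width: 0.6
grasp_force: 0.0
```

>>> {"method": "carry_out", "body": {
  "deltas": [
    [0,0,0,1,0.2],
    [0,0,0,1,0.2],
    [0,0,0,1,0.2]
  ]
}}

```text
clock: 3.12
position: [0.549, 0.1528, 0.3009]
ee_rot: [0.633, 0.774, 0.0, -0.0]
ft_force: [0.6, 0.0, -0.1]
grip_width: 0.601
grasp_force: 0.0
```

>>> {"method": "carry_out", "body": {
  "deltas": [
    [0,0,0,0.4,0.2],
    [0,0,0,0.4,0.2],
    [0,0,0,0.4,0.2]
  ]
}}

```text
clock: 3.5
position: [0.5492, 0.1516, 0.3011]
ee_rot: [0.708, 0.707, -0.0, -0.0]
ft_force: [0.2, 0.5, -0.7]
grip_width: 0.599
grasp_force: 0.0
```

```bash
python3 - <<'E'
from h import *
np.set_printoptions(precision=4,suppress=True)
w=camera('wrist'); save('w1.png',w['img']); np.savez('w1.npz',**{k:w[k] for k in('img','depth','R','t','cx','cy','vertical_fov')})
P=cloud(w); hsv=cv2.cvtColor(w['img'],cv2.COLOR_RGB2HSV)
print(-w['R'].T@w['t'],P[P[...,2]>-.5].reshape(-1,3).min(0),P.reshape(-1,3).max(0))
m=((P[...,2]>.049)&(P[...,2]<.062)&(P[...,0]<.6)&(P[...,0]>.42)).astype(np.uint8)
n,l,s,c=cv2.connectedComponentsWithStats(m)
for i in range(1,n):
    if s[i,4]>60:
        q=P[l==i]; print(s[i,4],np.median(q[:,2]),np.round(c[i]),np.round(cv2.minAreaRect((q[:,:2]*1000).astype(np.float32))[0],1),np.round(cv2.minAreaRect((q[:,:2]*1000).astype(np.float32))[1:][0],1),cv2.minAreaRect((q[:,:2]*1000).astype(np.float32))[2],np.median(hsv[l==i],0))
E
```

```text
[0.5497 0.2228 0.4207] [-0.0975 -0.2388 -0.4998] [0.9305 0.5243 0.4207]
867 0.05389719690494069 [219.  25.] [490.8 294.8] [20.5 34. ] 82.26058959960938 [  0.   0. 255.]
916 0.0538189330295325 [248. 135.] [515.6 191.9] [34.1 28.1] 24.695125579833984 [ 40.   2. 249.]
352 0.0536754037269925 [280. 209.] [547.7 113. ] [33.9 12.3] 16.4367733001709 [ 30.  91. 255.]
332 0.05343955965547004 [233. 249.] [494.9  66. ] [12.8 33.8] 87.77698516845703 [  0.   0. 255.]
270 0.05356372570589055 [277. 306.] [544.2  -8.2] [34.7 12.1] 86.05834197998047 [  1. 163. 255.]
```

View pics/w1.png

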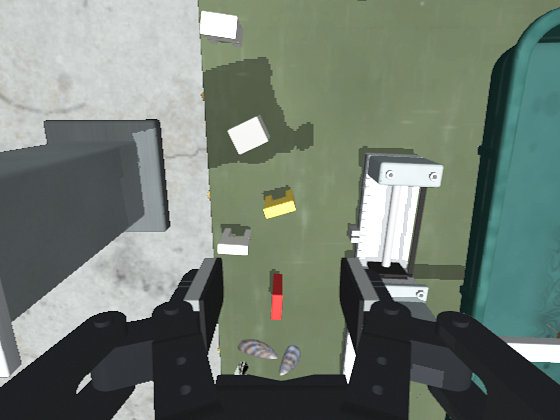

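Wrist picture: the mid spacer is at (219,25), thick at (248,135), yellow at (280,205), thin at (233,245), red at (277,295), the stop at (407,172), with the carriage below it. Now I'll get the rig pose from this cloud.

```bash
python3 - <<'E'
from h import *
np.set_printoptions(precision=4,suppress=True)
w=dict(np.load('w1.npz')); P=cloud(w)
def sel(lo,hi,y0,y1,x0=.6,x1=.8):
    m=(P[...,2]>lo)&(P[...,2]<hi)&(P[...,0]>x0)&(P[...,0]<x1)&(P[...,1]>y0)&(P[...,1]<y1); return P[m]
st=sel(.066,.082,.12,.3); print('stop',len(st),np.median(st[:,2]),cv2.minAreaRect((st[:,:2]*1000).astype(np.float32)))
for lo,hi in((.037,.043),(.017,.026)):
    q=sel(lo,hi,.06,.16)
    ys=np.arange(.065,.16,.01); r=[]
    for y in ys:
        k=q[abs(q[:,1]-y)<.005]
        if len(k)>3: r.append((y,k[:,0].min(),np.median(k[:,0]),k[:,0].max()))
    r=np.array(r); print(lo,len(q),'\n',r*1000)
c=sel(.075,.085,-.1,.1); print('carr',len(c), cv2.minAreaRect((c[:,:2]*1000).astype(np.float32)))
a=camera('scene')
for p in (a,camera('top')):
    Q=cloud(p); m=(Q[...,0]>.6)&(Q[...,0]<.8)&(Q[...,1]>-.1)&(Q[...,1]<.08)&(Q[...,2]>.072)&(Q[...,2]<.086)
    print('carr',cv2.minAreaRect((Q[m][:,:2]*1000).astype(np.float32)))
Q=cloud(a)
for nme,lo,hi,y0,y1 in(('Lstop',.066,.082,.12,.25),('Rstop',.066,.082,-.26,-.13)):
    m=(Q[...,0]>.6)&(Q[...,0]<.78)&(Q[...,1]>y0)&(Q[...,1]<y1)&(Q[...,2]>lo)&(Q[...,2]<hi)
    print(nme,m.sum(),cv2.minAreaRect((Q[m][:,:2]*1000).astype(np.float32)))
d=outline_of('knob',a)
v,u=np.mgrid[:420,:560]
g=a['img'].astype(int).sum(-1); m=(g<110)&(Q[...,0]>.5)&(Q[...,0]<.75)&(Q[...,1]<-.2)&(Q[...,1]>-.35)&(Q[...,2]>.09)
n,l,s,cc=cv2.connectedComponentsWithStats(m.astype(np.uint8))
for i in range(1,n):
    if s[i,4]>8: print('dark',s[i],cc[i],Q[l==i].mean(0),Q[l==i].min(0),Q[l==i].max(0))
m=(Q[...,2]>.2)&(Q[...,0]>.4)&(Q[...,0]<.85)&(Q[...,1]<-.1)&(Q[...,1]>-.45)
print('hood',m.sum(),Q[m].min(0),Q[m].max(0),cv2.minAreaRect((Q[m][:,:2]*1000).astype(np.float32)))
E
```

```text
stop 5108 0.07594099242268385 ((722.9156494140625, 217.5323028564453), (181.2257843017578, 132.3502197265625), 82.0296630859375)
0.037 679 
 [[ 65.     671.4837 676.1746 780.32  ]
 [ 75.     671.9452 676.7354 780.217 ]
 [ 85.     672.0463 677.7389 779.7355]
 [ 95.     672.7175 678.2297 779.5504]
 [105.     673.735  678.4793 779.3353]
 [115.     673.765  678.9128 779.3248]
 [125.     674.3838 678.9669 778.986 ]
 [135.     674.6091 680.4615 779.1295]
 [145.     648.0301 777.7496 778.9314]
 [155.     648.0925 777.1725 778.3072]]
0.017 2992 
 [[ 65.     634.7807 667.5663 784.1736]
 [ 75.     634.8774 667.9622 784.3403]
 [ 85.     644.9813 672.2    783.9748]
 [ 95.     645.4035 673.0684 783.9672]
 [105.     645.8723 673.7363 783.7714]
 [115.     646.4715 673.4767 783.5508]
 [125.     646.8173 674.6557 783.491 ]
 [135.     647.1518 658.9011 783.1619]
 [145.     647.3853 717.2863 783.267 ]
 [155.     648.3169 780.763  782.4452]]
carr 1664 ((721.1766967773438, 0.5743789672851562), (114.6648941040039, 195.5890350341797), 1.207868218421936)
carr ((708.1477661132812, -14.005409240722656), (147.13673400878906, 179.95140075683594), 3.915253162384033)
carr ((707.4783935546875, -10.724151611328125), (141.93112182617188, 176.7278289794922), 1.056023120880127)
Lstop 255 ((713.12744140625, 186.95437622070312), (127.65768432617188, 127.95350646972656), 88.23280334472656)
Rstop 223 ((662.4105834960938, -232.80075073242188), (52.16197967529297, 65.79013061523438), 86.17931365966797)
dark [350 290  11  11  84] [354.6786 295.0119] [ 0.5822 -0.3383  0.1518] [ 0.572  -0.3479  0.1382] [ 0.5953 -0.3216  0.161 ]
dark [361 295  12  12  72] [367.7222 300.8472] [ 0.6298 -0.3407  0.0994] [ 0.6152 -0.3499  0.0902] [ 0.644  -0.3256  0.1084]
hood 3072 [ 0.5682 -0.4151  0.2003] [ 0.7161 -0.2619  0.2791] ((641.3290405273438, -336.2347412109375), (151.0845184326172, 145.38064575195312), 87.05374145507812)
```

```bash
python3 - <<'E'
from h import *
np.set_printoptions(precision=4,suppress=True)
w=dict(np.load('w1.npz')); P=cloud(w)
def sel(lo,hi,y0,y1,x0,x1): 
    m=(P[...,2]>lo)&(P[...,2]<hi)&(P[...,0]>x0)&(P[...,0]<x1)&(P[...,1]>y0)&(P[...,1]<y1); return P[m]
st=sel(.068,.082,.12,.3,.62,.725)
for z in (st,):
    h,e=np.histogram(z[:,1],np.arange(.12,.3,.005)); print(h,np.median(z[:,2])); r=z[z[:,1]<.22]; print(np.percentile(r,[1,99],axis=0))
c=sel(.072,.1,-.1,.12,.63,.72); print(np.histogram(c[:,1],np.arange(-.06,.12,.01)),np.median(c[:,2]))
pl=sel(.015,.03,.05,.12,.625,.6435); print(len(pl),pl.min(0),pl.max(0))
print(proj(w,[.639,.075,.022]),proj(w,[.678,.1,.04]))
# dark pixels on index plate
g=w['img'].astype(int).sum(-1)
for k in range(225,242): print(k,g[k,346:362].tolist())
E
```

```text
[  0   0   0   0 111 289 305 330 326 125   0   0   0   0   0   0   0   0
   0   0   0   0   0   0   0   0   0   0   0   0   0   0   0   0   0] 0.07275522395013426
[[0.6487 0.1428 0.0691]
 [0.7107 0.1671 0.0779]]
(array([  0,   0,   0,   0,   0,   0,   0, 379, 324, 184,   0,   0,   0,
         0,   0,   0,   0]), array([-0.06, -0.05, -0.04, -0.03, -0.02, -0.01,  0.  ,  0.01,  0.02,
        0.03,  0.04,  0.05,  0.06,  0.07,  0.08,  0.09,  0.1 ,  0.11])) 0.07807685336617151
109 [0.6348 0.0607 0.0152] [0.6434 0.0766 0.023 ]
[355.3 231.7] [394.  216.5]
225 [379, 328, 232, 251, 260, 258, 261, 257, 258, 262, 260, 202, 186, 262, 606, 765]
226 [381, 326, 233, 265, 297, 302, 305, 305, 307, 303, 288, 205, 219, 292, 641, 765]
227 [381, 327, 235, 256, 282, 299, 304, 302, 306, 305, 288, 215, 233, 301, 669, 729]
228 [383, 327, 241, 261, 272, 291, 304, 301, 303, 302, 301, 304, 299, 308, 693, 765]
229 [380, 332, 241, 259, 265, 276, 289, 287, 286, 289, 289, 282, 276, 336, 705, 765]
230 [377, 317, 243, 258, 263, 267, 362, 429, 409, 410, 410, 406, 391, 425, 723, 765]
231 [326, 229, 248, 261, 258, 305, 7
[... 198 characters left out ...]
 760, 730, 743, 765]
234 [327, 233, 251, 261, 246, 516, 765, 765, 765, 765, 764, 759, 761, 747, 726, 752]
235 [330, 251, 259, 262, 242, 499, 762, 765, 765, 765, 765, 765, 765, 744, 706, 698]
236 [380, 373, 319, 257, 228, 196, 285, 351, 340, 318, 292, 345, 349, 643, 765, 765]
237 [377, 383, 336, 261, 232, 311, 444, 484, 452, 439, 427, 358, 321, 553, 765, 765]
238 [374, 376, 360, 296, 228, 643, 765, 765, 765, 765, 765, 765, 762, 753, 765, 765]
239 [372, 373, 376, 331, 230, 657, 765, 760, 758, 760, 760, 760, 739, 746, 765, 765]
240 [370, 374, 374, 346, 318, 692, 765, 757, 752, 753, 754, 755, 744, 756, 765, 765]
241 [372, 373, 372, 368, 388, 715, 765, 765, 762, 760, 759, 758, 739, 752, 765, 765]
```

>>> {"method": "carry_out", "body": {
  "deltas": [
    [0.267,-0.224,0.2,-0.4,0.3],
    [0.267,-0.224,0.6,-0.823,0.3],
    [0.267,-0.224,0.933,-0.823,0.3],
    [0.267,-0.224,0.933,-0.823,0.3],
    [0.267,-0.224,0.933,-0.823,0.3]
  ],
  "force": 30
}}

```text
clock: 4.32
position: [0.5172, 0.1909, 0.1635]
ee_rot: [0.543, 0.84, 0.001, 0.001]
ft_force: [-0.5, 0.1, 1.2]
grip_width: 0.648
grasp_force: 0.0
```

```bash
cat > look.py <<'E'
from h import *
import sys
np.set_printoptions(precision=4,suppress=True)
w=camera('wrist'); P=cloud(w); o=manip.get_obs(); print(o['position'],o['ee_rot'],o['joint_pos'])
m=((P[...,2]>.049)&(P[...,2]<.062)&(P[...,0]<.6)&(P[...,0]>.42)).astype(np.uint8)
n,l,s,c=cv2.connectedComponentsWithStats(m)
for i in range(1,n):
    if s[i,4]>200:
        q=P[l==i]; r=cv2.minAreaRect((q[:,:2]*1000).astype(np.float32)); print(s[i,4],np.median(q[:,2]),np.round(r[0],1),np.round(r[1],1),r[2])
E
python3 look.py
```

```text
[0.5176 0.1911 0.1639] [0.5429 0.8398 0.0016 0.0009] [-0.744   0.2405  0.3533  1.7909 -0.092   1.1226  0.0626]
2083 0.053895639562801724 [490.5 295. ] [20.4 34. ] 82.44253540039062
1985 0.0538015739961073 [515.3 192.1] [34.1 28.6] 24.850601196289062
745 0.05355506985646702 [547.5 113. ] [33.8 12.7] 16.827985763549805
```

>>> {"method": "carry_out", "body": {
  "deltas": [
    [0.01,-0.01,0.4,-0.02,0.3],
    [0.01,-0.01,0.8,-0.02,0.3],
    [0.01,-0.01,0.8,-0.02,0.3],
    [0.01,-0.01,0.8,-0.02,-0.5],
    [0.01,-0.01,0.8,-0.02,-0.5],
    [0.01,-0.01,0.8,-0.02,-0.5],
    [0.01,-0.01,0.8,-0.02,-0.5]
  ],
  "force": 30
}}

```text
clock: 5.25
position: [0.5164, 0.1924, 0.0449]
ee_rot: [0.538, 0.843, 0.003, 0.001]
ft_force: [-0.4, -0.6, 10.0]
grip_width: 0.392
grasp_force: 31.2
```

>>> {"method": "carry_out", "body": {
  "deltas": [
    [0,0,-0.35,0,-0.5],
    [0,0,-0.7,0,-0.5],
    [-0.3,0.26,-0.7,0.3,-0.5],
    [-0.6,0.53,-0.7,0.6,-0.5],
    [-0.864,0.794,-0.7,0.916,-0.5],
    [-0.864,0.794,-0.7,0.916,-0.5],
    [-0.864,0.794,-0.7,0.916,-0.5],
    [-0.864,0.794,-0.7,0.916,-0.5]
  ]
}}

```text
clock: 6.25
position: [0.6762, 0.1253, 0.1476]
ee_rot: [0.722, 0.692, 0.001, -0.0]
ft_force: [-0.5, 0.7, -0.4]
grip_width: 0.397
grasp_force: 30.6
```

```bash
python3 - <<'E'
from h import *
np.set_printoptions(precision=4,suppress=True)
w=camera('wrist'); save('w2.png',w['img']); P=cloud(w); o=manip.get_obs(); print(o['position'],o['ee_rot'],o['joint_pos'],o['grip_width'])
m=(P[...,0]>.63)&(P[...,0]<.72)&(P[...,1]>.02)&(P[...,1]<.25)
for lo,hi in((.066,.082),(.037,.044),(.018,.026),(.13,.175)):
    q=P[m&(P[...,2]>lo)&(P[...,2]<hi)]; print(lo,len(q),q.min(0),q.max(0),np.median(q,0))
E
```

```text
[0.6762 0.1253 0.1475] [ 0.7221  0.6918  0.0009 -0.0003] [-0.5755  0.5697  0.4713  1.425  -0.2665  1.2088 -0.1171] 0.39553359742199967
0.066 6607 [0.6386 0.022  0.066 ] [0.7124 0.1678 0.0804] [0.6781 0.1507 0.073 ]
0.037 689 [0.6499 0.1006 0.037 ] [0.7116 0.1677 0.044 ] [0.6786 0.1212 0.0393]
0.018 2165 [0.6459 0.0862 0.018 ] [0.7121 0.1678 0.0259] [0.6704 0.1179 0.0208]
0.13 14248 [0.6301 0.111  0.13  ] [0.7199 0.1408 0.175 ] [0.6768 0.1329 0.1564]
```

View pics/w2.png

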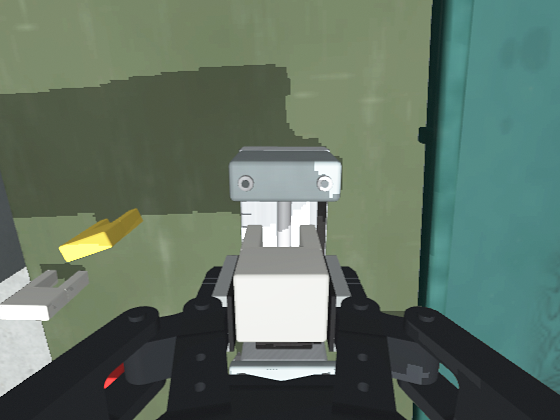

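Picture shows the spacer held at (280,290), legs straddling the rod at column 284. It is about 2 mm too near the robot, so I'll shift it, lower and release.

>>> {"method": "carry_out", "body": {
  "deltas": [
    [0,0.017,0.15,0,-0.5],
    [0,0.017,0.3,0,-0.5],
    [0,0.017,0.42,0,-0.5],
    [0,0.017,0.5,0,-0.5],
    [0,0.017,0.53,0,-0.5],
    [0,0.017,0.53,0,-0.5],
    [0,0.017,0.53,0,-0.5]
  ]
}}

```text
clock: 7.18
position: [0.6796, 0.124, 0.0672]
ee_rot: [0.723, 0.691, 0.0, 0.0]
ft_force: [-0.5, -0.4, -0.4]
grip_width: 0.392
grasp_force: 30.7
```

>>> {"method": "carry_out", "body": {
  "deltas": [
    [0,0,0,0,-0.05],
    [0,0,0,0,0.05],
    [0,0,0,0,0.1],
    [0,0,-0.2,0,0.1],
    [0,0,-0.5,0,0.1],
    [0,0,-0.8,0,0.1],
    [0,0,-0.8,0,0.1]
  ]
}}

```text
clock: 8.05
position: [0.6813, 0.124, 0.1914]
ee_rot: [0.723, 0.691, 0.003, 0.002]
ft_force: [0.4, -0.2, 0.4]
grip_width: 0.553
grasp_force: 0.0
```

>>> {"method": "carry_out", "body": {
  "deltas": [
    [-0.11,-0.35,0,0,0.3],
    [-0.22,-0.7,0,0,0.3],
    [-0.22,-0.7,0,0,0.3]
  ]
}}

```text
clock: 8.43
position: [0.5688, 0.0943, 0.1854]
ee_rot: [0.723, 0.691, -0.001, -0.002]
ft_force: [1.1, 0.6, -0.2]
grip_width: 0.647
grasp_force: 0.0
```

>>> {"method": "carry_out", "body": {
  "deltas": [
    [-0.11,-0.3,0,0,0.3],
    [-0.222,-0.52,0.2,0,0.3],
    [-0.222,-0.52,0.2,0,0.3],
    [-0.222,-0.52,0.2,0,0.3]
  ]
}}

```text
clock: 8.93
position: [0.4944, 0.0664, 0.1573]
ee_rot: [0.723, 0.691, 0.001, 0.0]
ft_force: [1.3, 0.3, 0.9]
grip_width: 0.646
grasp_force: 0.0
```

```bash
python3 look.py; python3 - <<'E'
from h import *
Q=cloud(camera('scene'))
np.set_printoptions(precision=4,suppress=True)
m=(Q[...,0]>.64)&(Q[...,0]<.72)&(Q[...,1]>.07)&(Q[...,1]<.138)&(Q[...,2]>.05)
q=Q[m];print(len(q),q.min(0),q.max(0),np.median(q,0));t=q[q[:,2]>.072];print(cv2.minAreaRect((t[:,:2]*1000).astype(np.float32)))
E
```

```text
[0.4948 0.0665 0.1575] [0.7227 0.6912 0.0007 0.0005] [-0.7075  0.135   0.5217  1.9334 -0.0757  1.0905 -0.1994]
1075 0.053781508138136376 [547.5 112.5] [34.1 12.4] 16.289152145385742
924 0.05370080423264566 [494.8  65.6] [12.6 33.5] 87.09866333007812
164 [0.661  0.0728 0.0502] [0.7061 0.138  0.0854] [0.6804 0.1142 0.0691]
((680.1057739257812, 122.32461547851562), (31.459516525268555, 35.37031555175781), 87.98025512695312)
```

>>> {"method": "carry_out", "body": {
  "deltas": [
    [-0.006,0,0.4,0,0.3],
    [-0.006,0,0.763,0,0.3],
    [-0.006,0,0.763,0,0.3],
    [-0.006,0,0.763,0,-0.5],
    [-0.006,0,0.763,0,-0.5],
    [-0.006,0,0.763,0,-0.5],
    [-0.006,0,0.763,0,-0.5]
  ],
  "force": 30
}}

```text
clock: 9.9
position: [0.4952, 0.0656, 0.0447]
ee_rot: [0.723, 0.691, 0.002, 0.001]
ft_force: [-0.2, 0.5, 8.3]
grip_width: 0.391
grasp_force: 31.8
```

>>> {"method": "carry_out", "body": {
  "deltas": [
    [0,0,-0.35,0,-0.5],
    [0,0,-0.7,0,-0.5],
    [0.06,0.3,-0.7,0,-0.5],
    [0.12,0.6,-0.7,0,-0.5],
    [0.12,0.6,-0.7,0,-0.5]
  ]
}}

```text
clock: 10.52
position: [0.5864, 0.0797, 0.1481]
ee_rot: [0.722, 0.691, 0.001, 0.001]
ft_force: [-0.8, -0.3, 0.1]
grip_width: 0.39
grasp_force: 30.9
```

>>> {"method": "carry_out", "body": {
  "deltas": [
    [0.06,0.3,0,0,-0.5],
    [0.124,0.61,0,0,-0.5],
    [0.124,0.61,0,0,-0.5],
    [0.124,0.61,0,0,-0.5]
  ]
}}

```text
clock: 11.02
position: [0.6758, 0.093, 0.148]
ee_rot: [0.723, 0.691, -0.0, 0.0]
ft_force: [-0.4, -0.2, -0.5]
grip_width: 0.394
grasp_force: 30.9
```

```bash
python3 - <<'E'
from h import *
np.set_printoptions(precision=4,suppress=True)
w=camera('wrist'); save('w3.png',w['img']); P=cloud(w); o=manip.get_obs(); print(o['position'],o['ee_rot'],o['grip_width'])
m=(P[...,0]>.62)&(P[...,0]<.74)&(P[...,1]>.09)&(P[...,1]<.2)
for lo,hi in((.066,.082),(.15,.17)):
    M=m&(P[...,2]>lo)&(P[...,2]<hi)
    n,l,s,c=cv2.connectedComponentsWithStats(M.astype(np.uint8))
    for i in range(1,n):
        if s[i,4]>150: q=P[l==i]; print(lo,s[i,4],q.min(0),q.max(0),cv2.minAreaRect((q[:,:2]*1000).astype(np.float32)))
E
```

```text
[0.6756 0.093  0.1482] [ 0.723   0.6908  0.0002 -0.0001] 0.3915889583418687
0.066 5208 [0.6481 0.1415 0.0683] [0.7124 0.1675 0.0788] ((680.1911010742188, 154.5076141357422), (23.49723243713379, 64.12291717529297), 87.44367218017578)
0.066 3079 [0.6628 0.11   0.0662] [0.6974 0.139  0.078 ] ((680.0986938476562, 124.4915542602539), (27.839092254638672, 34.0015869140625), 87.54176330566406)
0.15 5220 [0.6461 0.09   0.15  ] [0.7071 0.1068 0.17  ] ((676.476806640625, 97.42413330078125), (16.511058807373047, 61.34748458862305), 87.39339447021484)
```

View pics/w3.png

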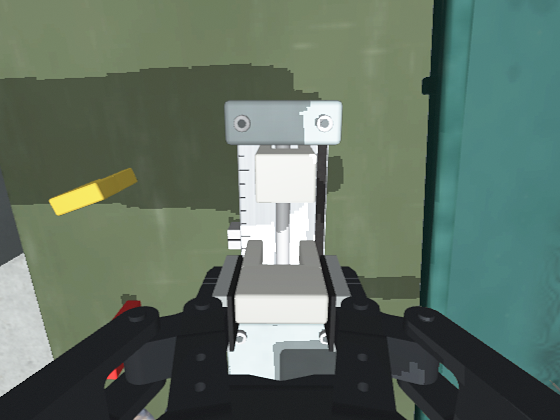

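The thick spacer stands at (286,175) against the rod line, 4 mm from the stop, and the thin one is held at (282,280) over the rod. Lowering.

>>> {"method": "carry_out", "body": {
  "deltas": [
    [0,0.015,0.15,0,-0.5],
    [0,0.015,0.3,0,-0.5],
    [0,0.015,0.42,0,-0.5],
    [0,0.015,0.5,0,-0.5],
    [0,0.015,0.535,0,-0.5],
    [0,0.015,0.535,0,-0.5],
    [0,0.015,0.535,0,-0.5]
  ]
}}

```text
clock: 11.95
position: [0.679, 0.0934, 0.0676]
ee_rot: [0.723, 0.691, 0.0, 0.0]
ft_force: [-0.2, 0.3, 0.1]
grip_width: 0.393
grasp_force: 31.0
```

>>> {"method": "carry_out", "body": {
  "deltas": [
    [0,0,0,0,-0.05],
    [0,0,0,0,0.05],
    [0,0,0,0,0.1],
    [0,0,-0.2,0,0.1],
    [0,0,-0.5,0,0.1],
    [0,0,-0.8,0,0.1],
    [0,0,-0.9,0,0.1],
    [0,0,-0.9,0,0.1]
  ]
}}

```text
clock: 12.95
position: [0.679, 0.0934, 0.2028]
ee_rot: [0.723, 0.691, 0.001, 0.0]
ft_force: [-0.2, -0.4, -0.3]
grip_width: 0.551
grasp_force: 0.0
```

```bash
python3 - <<'E'
from h import *
np.set_printoptions(precision=4,suppress=True)
w=camera('wrist'); P=cloud(w); o=manip.get_obs(); print(o['position'],o['ee_rot'],o['joint_pos'])
m=(P[...,0]>.62)&(P[...,0]<.74)&(P[...,1]>.03)&(P[...,1]<.2)
M=m&(P[...,2]>.066)&(P[...,2]<.1)
n,l,s,c=cv2.connectedComponentsWithStats(M.astype(np.uint8))
for i in range(1,n):
    if s[i,4]>150: q=P[l==i]; print(s[i,4],q.min(0),q.max(0),np.median(q,0),cv2.minAreaRect((q[:,:2]*1000).astype(np.float32)))
E
```

```text
[0.6784 0.0935 0.2012] [ 0.7227  0.6911 -0.0003 -0.0003] [-0.5731  0.5338  0.54    1.3761 -0.2746  1.3069 -0.0678]
3268 [0.6481 0.1412 0.068 ] [0.7125 0.1675 0.0795] [0.6804 0.1548 0.0728] ((680.20703125, 154.26620483398438), (23.801355361938477, 64.27366638183594), 87.42500305175781)
1907 [0.6631 0.1103 0.0678] [0.6975 0.139  0.0778] [0.6801 0.1255 0.0758] ((680.1795043945312, 124.68670654296875), (27.507177352905273, 34.093441009521484), 87.80970764160156)
856 [0.6624 0.0869 0.0662] [0.6965 0.1006 0.0775] [0.6797 0.0949 0.0756] ((679.5452880859375, 93.76087951660156), (12.503135681152344, 33.87251663208008), 87.3490982055664)
706 [0.6391 0.03   0.066 ] [0.7102 0.035  0.0833] [0.6685 0.032  0.0766] ((674.6542358398438, 32.27037811279297), (4.919563293457031, 71.04043579101562), 89.44925689697266)
```

Both spacers stand astride the rod, square and free. Before the stick, I'll measure how far wrist and gripper bulge ahead (+x) of the tool axis, and refine the hood and knob.

```bash
python3 - <<'E'
from h import *
np.set_printoptions(precision=3,suppress=True)
o=manip.get_obs(); T=o['position']
for n in('top','scene'):
    p=camera(n); Q=cloud(p).reshape(-1,3); Q=Q[(cloud(p)[...,2].ravel()>.17)]
    q=Q[(abs(Q[:,1]-T[1])<.15)&(abs(Q[:,0]-T[0])<.2)]-T
    for z in np.arange(-.03,.5,.03):
        k=q[abs(q[:,2]-z)<.015]
        if len(k)>3: print(n,round(z,2),len(k),'x',k[:,0].min(),k[:,0].max(),'y',k[:,1].min(),k[:,1].max())
    if n=='scene': save('s2.png',cv2.resize(p['img'][40:240,200:420],None,fx=2.7,fy=2.7)); a=p
Q=cloud(a)
m=(Q[...,2]>.25)&(Q[...,0]>.4)&(Q[...,0]<.85)&(Q[...,1]<-.22)&(Q[...,1]>-.45)
print('hood',m.sum(),np.median(Q[m],0),cv2.minAreaRect((Q[m][:,:2]*1000).astype(np.float32)), cv2.boxPoints(cv2.minAreaRect((Q[m][:,:2]*1000).astype(np.float32))))
E
```

```text
top 0.3 18 x -0.0825539751599349 0.005443719953767467 y -0.04999721705038203 -0.047588634154012925
top 0.33 70 x -0.08749013299662078 0.047936255790114846 y -0.05048181662536253 0.041358944104112616
top 0.36 1237 x -0.18214731563742442 0.04353634685729968 y -0.04991235383054827 0.04872564574405144
top 0.39 1530 x -0.19964916021061785 -0.011891277879040318 y -0.05059757387653531 0.046822074351695164
top 0.42 490 x -0.19992326500942148 -0.1286592382188949 y -0.03994509329794303 0.029320393704052747
scene -0.03 11 x -0.03145452972183127 0.038400303550531034 y -0.01216823759827236 0.007904699283172167
scene 0.0 115 x -0.03767355117087812 0.03903002712464698 y -0.016636773812444383 0.010413165065323166
scene 0.03 193 x -0.05919114251870139 0.05816244046723096 y -0.01956862599138208 0.013605634124160257
scene 0.06 291 x -0.06648076331599084 0.06601605882075468 y -0.02367821687718863 0.018672197133926358
scene 0.09 265 x -0.06832504242660653 0.06752299560999575 y -0.033098541076625715 0.012769851971067059
scene 0.12 236 x -0.04031071161339983 0.032713256529902424 y -0.0422806247020311 0.014
[... 559 characters left out ...]
185010432 0.05516368284364237 y -0.055034441852772197 -0.024793532060519236
scene 0.33 790 x -0.1981805688316784 0.052274832356967504 y -0.055264854128055894 -0.024589328421865217
scene 0.36 1300 x -0.19988577691399062 0.04413025479927746 y -0.0548728952233341 0.04608379106565985
scene 0.39 1054 x -0.19941682396788274 -0.016486081041510392 y -0.05576182037983085 0.04664961333432535
scene 0.42 258 x -0.19976032360144147 -0.1319193973352496 y -0.04519070845831453 0.01158132470284913
hood 2924 [ 0.639 -0.342  0.273] ((642.2314453125, -337.0311584472656), (147.446533203125, 145.75665283203125), 87.3225326538086) [[ 565.989 -407.27 ]
 [ 711.586 -414.078]
 [ 718.474 -266.793]
 [ 572.877 -259.984]]
```

View pics/s2.png

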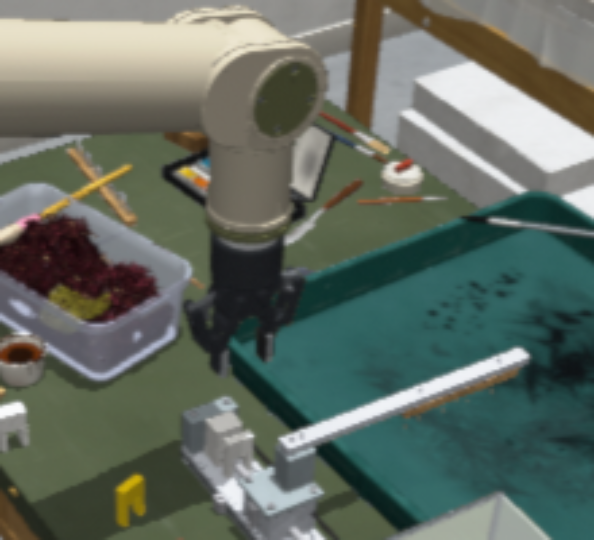

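Fingers and knuckles splay ±66 mm low down, but the body is only about ±42 mm at hood height. So an open finger can reach under the hood's front edge from a vertical tool and push the knob sideways. Going in front of the head.

>>> {"method": "carry_out", "body": {
  "deltas": [
    [0,-0.35,0,0,1],
    [0,-0.7,0,0,1],
    [0,-1,0,0,1],
    [0,-1,0,0,1]
  ]
}}

```text
clock: 13.6
position: [0.5257, 0.1006, 0.2008]
ee_rot: [0.722, 0.692, -0.001, -0.001]
ft_force: [1.2, -0.3, 0.0]
grip_width: 1.0
grasp_force: 0.0
```

>>> {"method": "carry_out", "body": {
  "deltas": [
    [-0.35,-0.2,0,0,1],
    [-0.7,-0.39,0,0,1],
    [-1,-0.39,0,0,1],
    [-1,-0.39,0,0,1]
  ]
}}

```text
clock: 14.1
position: [0.4635, -0.0506, 0.2019]
ee_rot: [0.725, 0.689, -0.0, 0.0]
ft_force: [1.0, 0.2, 0.0]
grip_width: 1.007
grasp_force: 0.0
```

>>> {"method": "carry_out", "body": {
  "deltas": [
    [-0.35,0,0,0,1],
    [-0.7,0,0,0,1],
    [-1,0,0,0,1],
    [-1,0,0,0,1]
  ]
}}

```text
clock: 14.6
position: [0.4567, -0.2, 0.2018]
ee_rot: [0.724, 0.689, -0.001, 0.0]
ft_force: [-0.1, 0.0, -0.7]
grip_width: 1.001
grasp_force: 0.0
```

>>> {"method": "carry_out", "body": {
  "deltas": [
    [-0.35,0,0,0,1],
    [-0.7,0,0.2,0,1],
    [-1,0,0.3,0,1],
    [-1,0,0.4,0,1],
    [-1,0,0.4,0,1]
  ]
}}

```text
clock: 15.22
position: [0.4504, -0.3451, 0.1404]
ee_rot: [0.722, 0.692, -0.001, -0.002]
ft_force: [-0.2, 0.4, 0.5]
grip_width: 0.999
grasp_force: 0.0
```

```bash
python3 - <<'E'
from h import *
np.set_printoptions(precision=3,suppress=True)
o=manip.get_obs(); print(o['clock'],o['position'],o['ee_rot'],o['ft_force'],o['joint_pos'])
a=camera('scene'); w=camera('wrist'); save('w4.png',w['img'])
for n,p in(('s',a),('w',w)):
    Q=cloud(p); g=p['img'].astype(int).sum(-1)
    print([(d['position'],d['conf']) for d in boxes_of('knob',p)])
    m=(g<120)&(Q[...,0]>.55)&(Q[...,0]<.64)&(Q[...,1]<-.3)&(Q[...,1]>-.38)&(Q[...,2]>.115)&(Q[...,2]<.18)
    q=Q[m]; print(n,len(q)); 
    if len(q): print(np.percentile(q,[1,50,99],axis=0))
Q=cloud(a); T=o['position']; q=Q.reshape(-1,3)-T
for z in np.arange(-.03,.16,.02):
    k=q[(abs(q[:,2]-z)<.01)&(abs(q[:,0])<.1)&(abs(q[:,1])<.06)]
    if len(k)>3: print('arm',round(z,2),len(k),k.min(0)[:2],k.max(0)[:2])
E
```

```text
15.225 [ 0.45  -0.345  0.14 ] [ 0.722  0.692 -0.001 -0.002] [-0.18   0.373  0.544] [-0.143  0.404  0.883  1.788 -0.344  1.117  0.811]
[([0.5873, -0.3411, 0.1518], 0.45)]
s 89
[[ 0.573 -0.348  0.139]
 [ 0.582 -0.339  0.152]
 [ 0.594 -0.325  0.16 ]]
[]
w 0
arm -0.01 27 [-0.05  -0.014] [0.058 0.008]
arm 0.01 93 [-0.055 -0.015] [0.057 0.01 ]
arm 0.03 71 [-0.071 -0.017] [0.073 0.009]
arm 0.05 280 [-0.074 -0.02 ] [0.075 0.015]
arm 0.07 232 [-0.071 -0.021] [0.073 0.015]
arm 0.09 301 [-0.069 -0.022] [0.07  0.015]
arm 0.11 129 [-0.036 -0.039] [0.025 0.022]
arm 0.13 204 [-0.037 -0.039] [0.027 0.013]
arm 0.15 201 [-0.036 -0.04 ] [0.022 0.016]
```

View pics/w4.png

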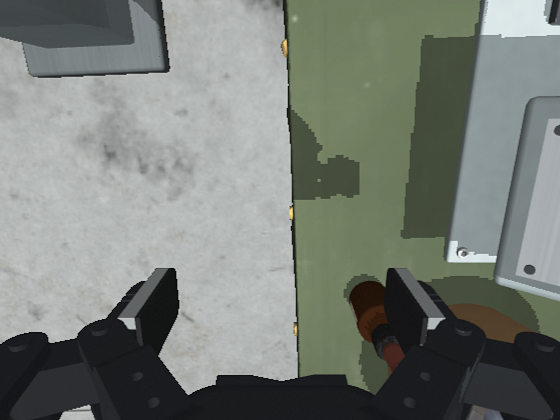

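The wrist picture shows the dropper bottle at (370,310), under and right of the front finger and lower than the tips. The head plate is at the right, the knob is out of view. Scene depth puts the knob at about (0.584,-0.334,0.148) and the hood edge at x≈0.569. Slide right of the knob, then ahead.

>>> {"method": "carry_out", "body": {
  "deltas": [
    [-0.12,0,0,0,1],
    [-0.233,0,0.07,0,1],
    [-0.233,0,0.14,0,1],
    [-0.233,0.15,0.14,0,1],
    [-0.233,0.3,0.14,0,1],
    [-0.233,0.38,0.14,0,1],
    [-0.233,0.44,0.14,0,1],
    [-0.233,0.473,0.14,0,1],
    [-0.233,0.473,0.14,0,1]
  ]
}}

```text
clock: 16.55
position: [0.5194, -0.3849, 0.1211]
ee_rot: [0.723, 0.691, -0.0, -0.0]
ft_force: [0.8, 0.9, -0.3]
grip_width: 0.997
grasp_force: 0.0
```

```bash
python3 - <<'E'
from h import *
np.set_printoptions(precision=3,suppress=True)
o=manip.get_obs(); print(o['position'],o['ft_force'],o['torque'])
a=camera('scene'); save('s3.png',cv2.resize(a['img'][220:360,290:450],None,fx=4,fy=4,interpolation=cv2.INTER_CUBIC))
for X in ([.5845,-.334,.148],[.5695,-.334,.275],o['position']): print(proj(a,X), (proj(a,X)-[290,220])*4)
E
```

```text
[ 0.519 -0.385  0.121] [ 0.806  0.942 -0.308] [ 0.023 -0.043 -0.025]
[354.1 294.4] [256.4 297.6]
[355.5 261.5] [262. 166.]
[344.6 328.1] [218.4 432.4]
```

View pics/s3.png

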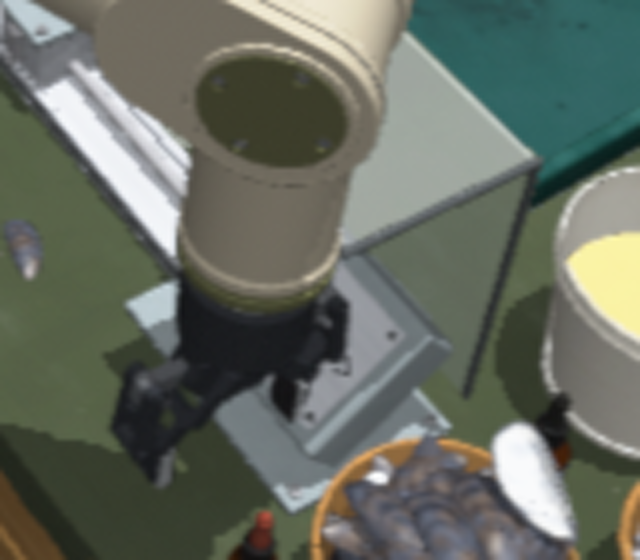

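The front finger is at (285,400) in the crop, under the hood edge and right of the knob, no contact yet. Creep left while the top camera watches the carriage.

```bash
cat > car.py <<'E'
from h import *
np.set_printoptions(precision=4,suppress=True)
import os
b=camera('top'); o=manip.get_obs()
g=cv2.cvtColor(b['img'],cv2.COLOR_RGB2GRAY)
if not os.path.exists('ref.npy'): np.save('ref.npy',g)
r=np.load('ref.npy')
# rake arm over the tray: track its shift along columns (arm along x => cols ~289)
T=r[95:150,280:304]; S=g[95:150,240:312]
c=cv2.matchTemplate(S,T,cv2.TM_CCOEFF_NORMED)[0]; i=int(c.argmax())
d=0
if 0<i<len(c)-1: d=.5*(c[i-1]-c[i+1])/(c[i-1]-2*c[i]+c[i+1])
f=210/np.tan(np.radians(b['vertical_fov']/2)); cam=-b['R'].T@b['t']
print('clock',o['clock'],'shift mm',(40-(i+d))*(cam[2]-.14)/f*1000,'score',c.max(),'ft',o['ft_force'],'pos',o['position'])
Q=cloud(b); m=(Q[...,0]>.64)&(Q[...,0]<.7)&(Q[...,1]>-.1)&(Q[...,1]<.14)&(Q[...,2]>.07)&(Q[...,2]<.09)
print(np.percentile(Q[m][:,1],[2,98]) if m.sum() else 0)
E
python3 car.py
```

```text
clock 16.65 shift mm -0.0026457187310229367 score 0.9999998 ft [ 0.4831 -0.1976  0.6442] pos [ 0.519  -0.3851  0.1211]
[-0.0285  0.1359]
```

>>> {"method": "carry_out", "body": {
  "deltas": [
    [0.07,0,0,0,1],
    [0.133,0,0,0,1],
    [0.133,0,0,0,1],
    [0.133,0,0,0,1]
  ]
}}

```text
clock: 17.15
position: [0.5204, -0.3649, 0.1212]
ee_rot: [0.723, 0.691, 0.0, 0.0]
ft_force: [0.5, -0.5, -0.5]
grip_width: 1.001
grasp_force: 0.0
```

```bash
python3 car.py
```

```text
clock 17.2 shift mm 0.002483735951572553 score 0.9996731 ft [-0.3434 -0.674   0.2737] pos [ 0.5204 -0.3651  0.1212]
[-0.0285  0.1364]
```

>>> {"method": "carry_out", "body": {
  "deltas": [
    [0.04,0,0,0,1],
    [0.053,0,0,0,1],
    [0.053,0,0,0,1],
    [0.053,0,0,0,1]
  ]
}}

```text
clock: 17.7
position: [0.5208, -0.3571, 0.1211]
ee_rot: [0.723, 0.691, 0.0, 0.0]
ft_force: [0.7, 0.2, -0.6]
grip_width: 1.001
grasp_force: 0.0
```

```bash
python3 car.py
```

```text
clock 17.75 shift mm -0.0012013722809236804 score 0.9996786 ft [-0.0567 -0.4244 -0.7383] pos [ 0.5207 -0.3572  0.1211]
[-0.0284  0.1361]
```

>>> {"method": "carry_out", "body": {
  "deltas": [
    [0.03,0,0,0,1],
    [0.04,0,0,0,1],
    [0.04,0,0,0,1],
    [0.04,0,0,0,1]
  ]
}}

```text
clock: 18.25
position: [0.521, -0.3511, 0.1211]
ee_rot: [0.723, 0.691, 0.0, -0.0]
ft_force: [-0.4, 0.0, 0.2]
grip_width: 0.998
grasp_force: 0.0
```

```bash
python3 car.py
```

```text
clock 18.3 shift mm -0.0022137646524885797 score 0.99966747 ft [ 0.4093 -0.8051 -1.3427] pos [ 0.521  -0.3512  0.1211]
[-0.0285  0.1363]
```

>>> {"method": "carry_out", "body": {
  "deltas": [
    [0.02,0,0,0,1],
    [0.02,0,0,0,1],
    [0.02,0,0,0,1],
    [0.02,0,0,0,1]
  ]
}}

```text
clock: 18.8
position: [0.5212, -0.3481, 0.1211]
ee_rot: [0.723, 0.691, 0.0, 0.0]
ft_force: [-0.3, -0.9, -0.1]
grip_width: 1.0
grasp_force: 0.2
```

```bash
python3 car.py
```

```text
clock 18.85 shift mm 0.010609872054000144 score 0.99967843 ft [ 0.3422 -0.4247  0.3438] pos [ 0.5212 -0.3481  0.1211]
[-0.0285  0.1364]
```

>>> {"method": "carry_out", "body": {
  "deltas": [
    [0.027,0,0,0,1],
    [0.027,0,0,0,1],
    [0.027,0,0,0,1],
    [0.027,0,0,0,1]
  ]
}}

```text
clock: 19.35
position: [0.5213, -0.3441, 0.1211]
ee_rot: [0.723, 0.691, 0.0, -0.0]
ft_force: [-1.1, -0.9, 0.6]
grip_width: 1.0
grasp_force: 0.5
```

```bash
python3 car.py
```

```text
clock 19.4 shift mm 1.5080326795531656 score 0.97475696 ft [-0.3938 -0.6081  0.6858] pos [ 0.5213 -0.3441  0.1211]
[-0.0255  0.136 ]
```

The carriage has started. A little more tilt.

>>> {"method": "carry_out", "body": {
  "deltas": [
    [0.033,0,0,0,1],
    [0.033,0,0,0,1],
    [0.033,0,0,0,1],
    [0.033,0,0,0,1],
    [0.033,0,0,0,1],
    [0.033,0,0,0,1],
    [0.033,0,0,0,1],
    [0.033,0,0,0,1]
  ]
}}

```text
clock: 20.4
position: [0.5216, -0.3391, 0.1211]
ee_rot: [0.723, 0.691, 0.0, -0.0]
ft_force: [-1.4, -0.8, 0.8]
grip_width: 1.003
grasp_force: 1.0
```

```bash
python3 car.py
```

```text
clock 20.45 shift mm 10.55308359123783 score 0.9987144 ft [-1.6253 -1.6273  0.0173] pos [ 0.5216 -0.3391  0.1211]
[-0.0173  0.1358]
```

About 9 mm/s, i.e. tilt ≈0.14: already a gentle creep speed, so I'll hold it there.

>>> {"method": "carry_out", "body": {
  "deltas": [
    [0,0,0,0,1],
    [0,0,0,0,1],
    [0,0,0,0,1],
    [0,0,0,0,1],
    [0,0,0,0,1],
    [0,0,0,0,1],
    [0,0,0,0,1],
    [0,0,0,0,1],
    [0,0,0,0,1],
    [0,0,0,0,1],
    [0,0,0,0,1],
    [0,0,0,0,1],
    [0,0,0,0,1],
    [0,0,0,0,1],
    [0,0,0,0,1],
    [0,0,0,0,1],
    [0,0,0,0,1],
    [0,0,0,0,1],
    [0,0,0,0,1],
    [0,0,0,0,1]
  ]
}}

```text
clock: 22.95
position: [0.5216, -0.339, 0.1211]
ee_rot: [0.723, 0.691, 0.0, -0.0]
ft_force: [-1.6, -0.9, 2.1]
grip_width: 1.004
grasp_force: 1.0
```

```bash
python3 car.py
```

```text
clock 23.0 shift mm 34.4504232914004 score 0.9849482 ft [-0.8625 -2.9268  0.8386] pos [ 0.5216 -0.3391  0.1211]
[0.0081 0.1363]
```

>>> {"method": "carry_out", "body": {
  "deltas": [
    [0,0,0,0,1],
    [0,0,0,0,1],
    [0,0,0,0,1],
    [0,0,0,0,1],
    [0,0,0,0,1],
    [0,0,0,0,1],
    [0,0,0,0,1],
    [0,0,0,0,1],
    [-0.01,0,0,0,1],
    [-0.01,0,0,0,1],
    [-0.01,0,0,0,1],
    [-0.01,0,0,0,1],
    [-0.01,0,0,0,1],
    [-0.01,0,0,0,1],
    [-0.01,0,0,0,1],
    [-0.01,0,0,0,1],
    [-0.01,0,0,0,1],
    [-0.01,0,0,0,1]
  ]
}}

```text
clock: 25.25
position: [0.5215, -0.3406, 0.1211]
ee_rot: [0.723, 0.691, 0.0, 0.0]
ft_force: [-1.5, -0.5, -0.1]
grip_width: 1.0
grasp_force: 0.8
```

```bash
python3 car.py
```

```text
clock 25.3 shift mm 54.67522192303909 score 0.9693318 ft [-0.2932 -1.4795 -0.1462] pos [ 0.5215 -0.3405  0.1211]
[0.0277 0.1363]
```

>>> {"method": "carry_out", "body": {
  "deltas": [
    [0,0,0,0,1],
    [0,0,0,0,1],
    [0,0,0,0,1],
    [0,0,0,0,1],
    [0,0,0,0,1],
    [0,0,0,0,1],
    [0,0,0,0,1],
    [0,0,0,0,1],
    [0,0,0,0,1],
    [0,0,0,0,1],
    [0,0,0,0,1],
    [0,0,0,0,1],
    [0,0,0,0,1],
    [0,0,0,0,1],
    [0,0,0,0,1],
    [0,0,0,0,1]
  ]
}}

```text
clock: 27.3
position: [0.5215, -0.3406, 0.1211]
ee_rot: [0.723, 0.691, 0.0, -0.0]
ft_force: [-1.6, -2.4, 0.7]
grip_width: 0.999
grasp_force: 0.8
```

```bash
python3 car.py
```

```text
clock 27.35 shift mm 63.58299242913955 score 0.99569863 ft [-1.0297 -1.5169 -0.3692] pos [ 0.5215 -0.3405  0.1211]
[0.0379 0.1364]
```

>>> {"method": "carry_out", "body": {
  "deltas": [
    [0,0,0,0,1],
    [0,0,0,0,1],
    [0,0,0,0,1],
    [0,0,0,0,1],
    [0,0,0,0,1],
    [0,0,0,0,1]
  ]
}}

```text
clock: 28.1
position: [0.5215, -0.3406, 0.1211]
ee_rot: [0.723, 0.691, 0.0, -0.0]
ft_force: [-0.0, -1.5, 0.9]
grip_width: 1.001
grasp_force: 0.8
```

```bash
python3 car.py
```

```text
clock 28.15 shift mm 63.58160882623175 score 0.9958094 ft [-0.0655 -1.1442  0.6375] pos [ 0.5215 -0.3405  0.1211]
[0.0378 0.1391]
```

The carriage has stopped against the spacers. Let go and back out.

>>> {"method": "carry_out", "body": {
  "deltas": [
    [-0.05,0,0,0,1],
    [-0.15,0,0,0,1],
    [-0.27,0,0,0,1],
    [-0.27,0,0,0,1],
    [-0.27,-0.2,0,0,1],
    [-0.27,-0.47,0,0,1],
    [-0.27,-0.47,-0.3,0,1],
    [-0.27,-0.47,-0.5,0,1],
    [-0.27,-0.47,-0.5,0,1]
  ]
}}

```text
clock: 29.28
position: [0.4502, -0.3783, 0.1983]
ee_rot: [0.723, 0.691, 0.001, 0.002]
ft_force: [0.3, -0.7, -0.4]
grip_width: 1.001
grasp_force: 0.0
```

>>> {"method": "carry_out", "body": {
  "deltas": [
    [0.35,0,0,0,1],
    [0.7,0,0,0,1],
    [1,0,-0.2,0,1],
    [1,0,-0.2,0,1]
  ]
}}

```text
clock: 29.78
position: [0.4577, -0.2238, 0.2269]
ee_rot: [0.72, 0.694, 0.002, 0.0]
ft_force: [-0.0, -0.3, 0.6]
grip_width: 1.001
grasp_force: 0.0
```

>>> {"method": "carry_out", "body": {
  "deltas": [
    [0.35,0,0,0,1],
    [0.7,0,0,0,1],
    [1,0.3,0,0,1],
    [1,0.3,0,0,1]
  ]
}}

```text
clock: 30.28
position: [0.5094, -0.0763, 0.2245]
ee_rot: [0.721, 0.693, -0.001, -0.0]
ft_force: [0.2, -0.1, 0.0]
grip_width: 1.0
grasp_force: 0.0
```

>>> {"method": "carry_out", "body": {
  "deltas": [
    [0.35,0.3,0,0,1],
    [0.7,0.5,0,0,1],
    [1,0.5,0,0,1],
    [1,0.5,0,0,1]
  ]
}}

```text
clock: 30.78
position: [0.5892, 0.0698, 0.2242]
ee_rot: [0.721, 0.693, -0.001, -0.001]
ft_force: [-0.1, -0.5, 0.1]
grip_width: 1.001
grasp_force: 0.0
```

```bash
python3 car.py; python3 - <<'E'
from h import *
np.set_printoptions(precision=4,suppress=True)
w=camera('wrist'); save('w5.png',w['img']); P=cloud(w); o=manip.get_obs(); print(o['position'],o['clock'])
m=(P[...,0]>.62)&(P[...,0]<.72)&(P[...,1]>.03)&(P[...,1]<.2)&(P[...,2]>.066)&(P[...,2]<.1)
g=w['img'].astype(int); M=m
n,l,s,c=cv2.connectedComponentsWithStats(M.astype(np.uint8))
for i in range(1,n):
    if s[i,4]>150: q=P[l==i]; print(s[i,4],np.round(c[i]),q.min(0),q.max(0),cv2.minAreaRect((q[:,:2]*1000).astype(np.float32)))
E
```

```text
clock 30.825 shift mm 63.579887759200076 score 0.9957131 ft [0.6401 0.0926 0.8267] pos [0.5891 0.0667 0.2247]
[0.0352 0.0389]
[0.5891 0.0649 0.2251] 30.875
5730 [399.  96.] [0.6478 0.102  0.066 ] [0.7122 0.1678 0.0795] ((678.60546875, 134.3654327392578), (63.74711990356445, 64.0477294921875), 86.39604187011719)
5557 [383. 187.] [0.6389 0.0337 0.0712] [0.7133 0.0999 0.1   ] ((676.1124877929688, 66.41365814208984), (64.3215103149414, 72.10577392578125), 87.36181640625)
```

View pics/w5.png

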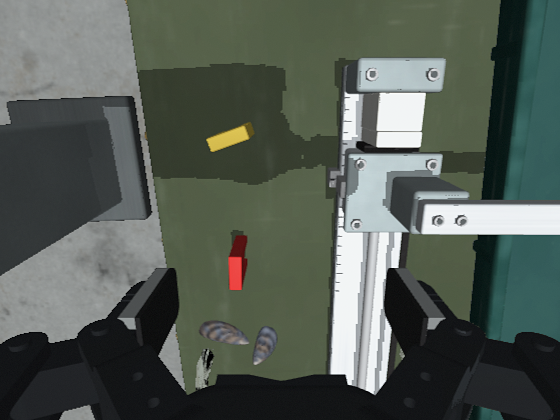

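The picture shows the stop at (402,75), the two spacers tight and square at (393,118), and the carriage buffer closed up at (388,148). The stack measures about 41 mm, the arm is clear, and the 20 mm spacer was never touched. Handing in.

```bash
python3 -c "
from workcell import ticket; print(ticket.hand_in())"
```

```text
the job is handed in; nothing more can be done
None
```

I handed the job in at about 31 s of the 72 s allowed. The 12 mm and 28 mm spacers stand square astride the rod, and the carriage was jogged gently up against them and released, with the stack measuring about 41 mm by camera against the 40 mm gap. I did not measure the pointer against the index line or the stick's return to centre directly, and the hand-in returned no verdict.

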